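# Fit the shaker head and lock it with the toggle lever

### The job

Slide the flanged aluminium head over the upright spindle of the bench shaker, flange down, until it sits flat on the seat. Then flip the shaker's toggle lever over its high point so that it snaps fully closed and locks the head. Let go of everything, and leave the other things on the bench where they are.

Things in the scene. Friction and masses are not known exactly. Their poses are not given: they have to be found in the camera images.
- shaker: low white shaker drive unit, fixed to the bench, 140 mm (its x) by 340 mm (its y) by 50 mm high. Origin: centre of its underside, on the bench; z up. Spindle at its y = -100 mm, lever pivot at its y = +50 mm, both at its x = 0
- spindle_top (a point): centre of the top of the upright steel spindle: 24 mm diameter, top 6 mm tapered to 16 mm, 96 mm above the bench. It rises 40 mm from a dark round seat (90 mm diameter, top 56 mm above the bench) on which the flange rests
- head_center (a point): loose aluminium head, 250 g or so: a round tube neck of 46 mm outer diameter on a flange of 84 mm diameter and 8 mm thickness; 65 mm high in all; straight bore 28 mm, open through. It stands upright on the bench, flange down. This point: on its axis, half-way up (32.5 mm above its underside); its z points up
- lever_pivot (a point): pivot of the toggle clamp's lever, 82 mm above the bench, axes as the shaker's; the lever swings in the shaker's y-z plane between two cheeks (48 mm over all, tops 98 mm above the bench). Closing it drives a flat steel bolt (26 mm wide, top 75 mm above the bench) 14 mm towards the spindle, over the flange; open, the bolt's end is 6 mm clear of the seated flange. An unseated head blocks it
- lever_end (a point): outer end of the lever, on its centre line, 117 mm from the pivot. The lever is a straight steel bar 18 mm wide and 10 mm thick; its outer 50 mm is a black paddle 26 mm wide (along the shaker's x) and 14 mm thick
- lever (a joint): lever angle in rad: 0 = upright (open), where it starts; it grows as the lever swings over towards the shaker's +y, away from the spindle; 1.5 = closed stop, lying almost level. A spring resists, most at about 0.5 rad (0.7 N m, 7 N near the lever's end), not at all at the high point, about 1.0 rad; past that it snaps the lever to the stop and holds it there. Let go earlier, it springs back
- jar: bystander: round jar, 68 mm diameter, 100 mm high; origin at its underside. The head, this jar and the rack stand in three places that may be swapped
- rack: bystander: white tube rack block, 90 x 60 mm, 45 mm high; origin at its underside
- beaker: bystander: glass beaker, 76 mm diameter, 90 mm high, beyond the shaker; origin at its underside
- bottle_a: bystander: capped glass bottle, 80 mm diameter, 170 mm high, at the left; origin at its underside
- bottle_b: bystander: another such bottle
Not all that is in view belongs to the job. Leave any black or turquoise look-alike of the part that bears head_center alone.

How it is judged:
By the outcome, as a careful person would: the job done as asked, in the order asked, and still so for the second after the job is handed in, with the robot touching nothing.
It also fails if it takes over 54 s, if anything falls off the work surface, if the arm or the gripper's body presses on something with over 40 N, if the wrist force passes 120 N, or if a joint passes its speed limit or range.

### The arm

A 6-joint arm with a two-finger parallel gripper is mounted at the origin on the work surface. World frame = base frame: x ahead of the robot, y to its left, z up, the work surface at z = 0. Lengths are in m, angles in rad, forces in N, time in s.
With the tool pointing down it reaches from about 0.35 to 0.775 m from the base axis. Payload 7.3 kg.
Tool frame: the origin (TCP) lies at the very end of the fingers, on their centre line; the grasp point (between the pads) lies 19 mm behind it; z points along the fingers, y is the line along which they close (so a half turn about z gives the same grasp; the last joint's range is limited). The gripper opens to 92 mm and grips with 3 to 60 N. Pads are 19 mm wide; open, the fingers measure 130 mm over their backs; the gripper's body (75 mm by 190 mm) begins 47 mm behind the grasp point.
Start: joints at [1.138, 0.342, 1.524, -0, 1.275, -0.146], TCP at [0.148, 0.504, 0.227] pointing down, gripper open.
Joint ranges: [-2.53, 2.53], [-0.77, 2.02], [0.04, 2.7], [-1, 4.14], [0.28, 2.66], [-3.11, 3.11]. Speed limits (rad/s): [2.57, 2.57, 3.14, 3.14, 3.14, 3.14].

### API

Orientations are given as [roll, pitch, yaw] about the fixed x, y, z axes, in that order (R = Rz(yaw) Ry(pitch) Rx(roll)).
In Python, from cell import robot gives the robot as it stands. The module is installed in compiled form; this text tells all that it offers.
- The arm moves only by the tool arm_command, never from a script. Its argument "moves" is a list of rows, each a list of 3 entries, a list of its own where there are three numbers: the shift along the tool's x, y, z in m, then the turn, a rotation vector about the tool's x, y, z in rad, then the finger opening in m, from 0 to 0.0918. In form: [[[dx, dy, dz], [ax, ay, az], claw], ...]. A call has exactly 5 rows; each row is the pose to reach, as a shift and turn from the pose commanded when the call began, along the tool's axes at that moment; what a row does not reach only later rows make up. A row lasts 1/10 s, in which the tool goes at most 50 mm and 8.59 degrees, less where a joint would pass 70% of its speed; a pose out of reach is approached as far as the arm can. A call with a gripper value outside its range is refused whole. The fingers move at their own pace and stop on an object; "squeeze" is the grip in N (left out, the last holds). Time passes only in rows, so rows that repeat a pose let the fingers close, or fill a call up. It gives the time, the measured TCP pose, the force, the opening and the grip force at its end, in the units of the state.
- robot.observe(): the state, without advancing time (a new reading comes with each control period).
- robot.read_camera(name): name is "scene" or "top"; returns the picture (480x640x3 uint8, red, green, blue); there is no depth.
- robot.camera_model(name): a dict with "fx", "fy", "cx", "cy" (pixels), "R" (3x3) and "t" (3): a world point X has camera coordinates R X + t. Camera axes: x right, y down, z forward; pixel columns grow to the right and rows downward; lengths in m; the calibration is good to about 2 mm. A picture is of the moment at which its call begins. camera_model takes no time and is no camera call.
- robot.hand_in(): hands the job in; it is judged then, once.
The state is a dict: "time": time; "qpos": joint angles; "qvel": joint speeds; "joint_efforts": joint torques, N m; "tool_pos": TCP position; "tool_rot": TCP orientation; "contact_force": force on the tool from outside, world axes, zero at the start; "torque": the same for the moment, N m; "opening": finger opening in m; "grip_force": force on a finger pad.
Only numpy, scipy, OpenCV 4.12 (cv2) and the standard library are available. Lean on these libraries where they do the work, as an engineer would, in place of code of your own. Each camera call takes 0.05 s, during which the arm holds its last target. There are 200 camera calls.

## Working session

There is one attempt and no reset: what is moved stays moved. The work goes in short steps, Python scripts to look and compute and a tool call to move; the robot and the scene stay as the last step left them, time stands still between calls to the robot, and variables do not carry over. Pictures are saved under pics/ and viewed, at most 10 in all, crops included, and the job is handed in when it is done.

Besides the shell and the picture viewer there is one more tool, called after "Call:" as name(argument=value, ...) on one line, values as JSON. arm_command: Moves the arm, as the interface text tells. Its arguments: {"type":"object","properties":{"moves":{"type":"array"},"squeeze":{"type":"number"}},"required":["moves"]}

```bash
mkdir -p pics
python3 - <<'E'
from cell import robot
import cv2
for n in("scene","top"):
    im=robot.read_camera(n); cv2.imwrite(f"pics/{n}0.png",im[:,:,::-1]); m=robot.camera_model(n); print(n,{k:(v.round(3).tolist() if hasattr(v,'round') and hasattr(v,'tolist') else v) for k,v in m.items()})
s=robot.observe(); print(s)
E
```

```text
scene {'fx': 462.443703131325, 'fy': 462.443703131325, 'cx': 320.27631917131424, 'cy': 233.87454075424998, 'R': [[-0.849, 0.528, -0.016], [0.454, 0.714, -0.533], [-0.27, -0.46, -0.846]], 't': [0.495, -0.243, 1.32]}
top {'fx': 493.3243357662654, 'fy': 493.3243357662654, 'cx': 326.7520822242768, 'cy': 234.25773106434744, 'R': [[0.024, -1.0, -0.0], [-0.981, -0.024, -0.193], [0.193, 0.005, -0.981]], 't': [0.059, 0.625, 1.221]}
{'time': 0.1, 'qpos': array([ 1.13801729e+00,  3.42634446e-01,  1.52491921e+00, -4.65974272e-05,
        1.27537501e+00, -1.45995863e-01]), 'qvel': array([ 0.00114725,  0.00092453, -0.00228834, -0.00064367,  0.00077678,
       -0.00123386]), 'joint_efforts': array([ 5.22783830e-04, -4.31995833e+01, -2.44692171e+01,  7.18765939e-02,
        5.26639796e-02, -3.40274232e-05]), 'tool_pos': array([0.14834496, 0.50323397, 0.2261249 ]), 'tool_rot': array([-3.14026436e+00, -1.50274633e-04,  2.85482298e+00]), 'contact_force': array([ 0.79734553, -0.03902571, -0.70084895]), 'torque': array([ 0.03518787, -0.02735012, -0.06666684]), 'grip_force': 0.0, 'opening': 0.09163460513171562}
```

View pics/scene0.png

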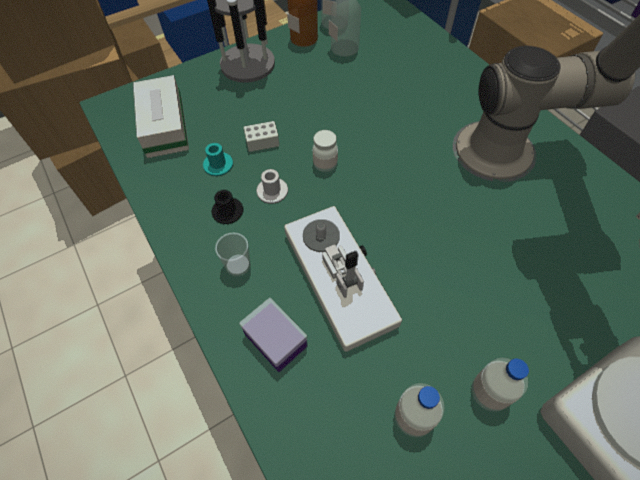

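View pics/top0.png

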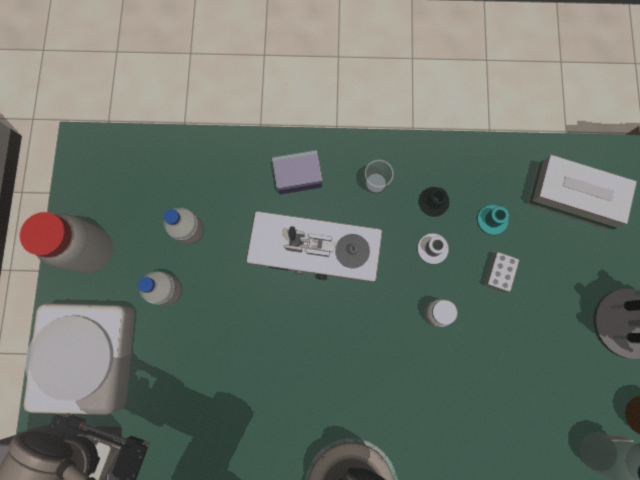

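The scene has three candidates for the head:
- Grey-white: scene (271,186), top (434,247).
- Black: scene (227,206), top (434,200).
- Turquoise: scene (217,158), top (493,219).

The grey-white one is bare aluminium and so fits the description; the other two are the look-alikes to leave alone. I'll confirm with a crop and measure.

```bash
cat > h.py <<'E'
import numpy as np,cv2
from cell import robot
def ray(n,uv,z):
    m=robot.camera_model(n);R=np.array(m["R"]);t=np.array(m["t"]);c=-R.T@t
    d=R.T@np.array([(uv[0]-m["cx"])/m["fx"],(uv[1]-m["cy"])/m["fy"],1.])
    return c+d*(z-c[2])/d[2]
def proj(n,X):
    m=robot.camera_model(n);p=np.array(m["R"])@X+m["t"]
    return np.array([m["fx"]*p[0]/p[2]+m["cx"],m["fy"]*p[1]/p[2]+m["cy"]])
def white(im,th=110):
    hsv=cv2.cvtColor(im,cv2.COLOR_BGR2HSV)
    return ((hsv[:,:,2]>th)&(hsv[:,:,1]<60)).astype(np.uint8)
E
python3 - <<'E'
from h import *
top=cv2.imread("pics/top0.png");sc=cv2.imread("pics/scene0.png")
for n,im,s,hd in(("top",top,(265,230),(434,247)),("scene",sc,(350,320),(271,190))):
    w=white(im)
    k,l,st,c=cv2.connectedComponentsWithStats(w)
    i=l[s[1],s[0]];pts=np.argwhere(l==i)[:,::-1]
    W=np.array([ray(n,p,.05)[:2] for p in pts],np.float32)
    print(n,"shaker",st[i],cv2.minAreaRect(W))
    for j in range(1,k):
        if abs(c[j]-hd).max()<25 and st[j][4]>80:
            p=np.argwhere(l==j)[:,::-1]
            Wf=np.array([ray(n,q,.008)[:2] for q in p],np.float32)
            print(" head",st[j],c[j],cv2.minEnclosingCircle(Wf),(Wf.min(0)+Wf.max(0))/2)
a=cv2.resize(top[170:300,240:530],None,fx=2.7,fy=2.7,interpolation=cv2.INTER_CUBIC)
b=cv2.resize(sc[140:260,190:440],None,fx=2,fy=2,interpolation=cv2.INTER_CUBIC)
o=np.zeros((351+240,783,3),np.uint8);o[:351]=a[:351,:783];o[351:,:500]=b;cv2.imwrite("pics/c1.png",o)
E
```

```text
Traceback (most recent call last):
  File "h.py", line 4, in ray
    m=robot.camera_model(n);R=np.array(m["R"]);t=np.array(m["t"]);c=-R.T@t
ValueError: time passes only in moves, steps and waits
```

```bash
cat > h.py <<'E'
import numpy as np,cv2
from cell import robot
M={n:robot.camera_model(n) for n in("scene","top")}
def ray(n,uv,z):
    m=M[n];R=np.array(m["R"]);t=np.array(m["t"]);c=-R.T@t
    d=R.T@np.array([(uv[0]-m["cx"])/m["fx"],(uv[1]-m["cy"])/m["fy"],1.])
    return c+d*(z-c[2])/d[2]
def proj(n,X):
    m=M[n];p=np.array(m["R"])@X+m["t"]
    return np.array([m["fx"]*p[0]/p[2]+m["cx"],m["fy"]*p[1]/p[2]+m["cy"]])
def white(im,th=110):
    hsv=cv2.cvtColor(im,cv2.COLOR_BGR2HSV)
    return ((hsv[:,:,2]>th)&(hsv[:,:,1]<60)).astype(np.uint8)
E
cat > m1.py <<'E'
from h import *
top=cv2.imread("pics/top0.png");sc=cv2.imread("pics/scene0.png")
for n,im,s,hd in(("top",top,(265,230),(434,247)),("scene",sc,(350,320),(271,190))):
    w=white(im)
    k,l,st,c=cv2.connectedComponentsWithStats(w)
    i=l[s[1],s[0]];pts=np.argwhere(l==i)[:,::-1]
    W=np.array([ray(n,p,.05)[:2] for p in pts],np.float32)
    print(n,"shaker",st[i],cv2.minAreaRect(W))
    for j in range(1,k):
        if abs(c[j]-hd).max()<25 and st[j][4]>80:
            p=np.argwhere(l==j)[:,::-1]
            Wf=np.array([ray(n,q,.008)[:2] for q in p],np.float32)
            print(" head",st[j],c[j],cv2.minEnclosingCircle(Wf),(Wf.min(0)+Wf.max(0))/2)
a=cv2.resize(top[170:300,240:530],None,fx=2.7,fy=2.7,interpolation=cv2.INTER_CUBIC)
b=cv2.resize(sc[140:260,190:440],None,fx=2,fy=2,interpolation=cv2.INTER_CUBIC)
o=np.zeros((351+240,783,3),np.uint8);o[:351]=a[:351,:783];o[351:,:500]=b;cv2.imwrite("pics/c1.png",o)
E
python3 m1.py
```

```text
top shaker [ 247  211  135   70 5742] ((0.5933728814125061, 0.10629188269376755), (0.3394443094730377, 0.1451570689678192), 83.05850219726562)
 head [418 233  31  31 611] [432.74631751 248.31096563] ((0.6034433841705322, -0.21172650158405304), 0.042711041867733) [ 0.6036083  -0.21235448]
scene shaker [ 284  206  118  141 6544] ((0.5993587374687195, 0.1109936386346817), (0.3403553366661072, 0.14373178780078888), 82.91346740722656)
 head [256 169  32  34 510] [271.25098039 187.25098039] ((0.6051640510559082, -0.2228466272354126), 0.05789795517921448) [ 0.6076106  -0.22143173]
```

View pics/c1.png

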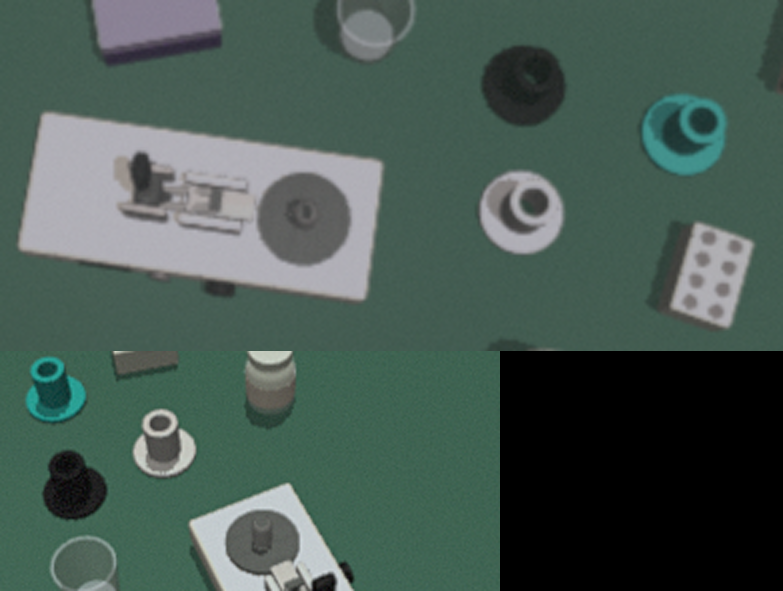

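The crop confirms the grey-white part with round flange and open neck, at crop (522,212), is the aluminium head. The black one at (524,85) and the turquoise one at (684,134) are look-alikes. The lever stands upright and the seat with its spindle is at crop (304,219).

```bash
python3 - <<'E'
from h import *
for nm,z,t,s in(("neck top",.065,(436.7,245.2),(270,175.5)),("flange",.008,(433.2,248.5),(272,190)),("seat",.056,(352.6,251.1),(321.5,235)),("spindle top",.096,(351.5,248.6),(320.5,228.5)),("black",.008,(434,201),(227,209)),("bottleA",.0,(190,232),(419,420)),("bottleB",0,(167,291),(499,394))):
    print(nm,ray("top",t,z).round(4)[:2],ray("scene",s,z).round(4)[:2])
E
cat > go.py <<'E'
import sys,numpy as np
from scipy.spatial.transform import Rotation as r
from cell import robot
x,y,z,yaw=map(float,sys.argv[1:5]); s=robot.observe()
A=r.from_euler("xyz",s["tool_rot"]);B=r.from_euler("xyz",[np.pi,0,yaw])
print("shift",A.inv().apply(np.array([x,y,z])-s["tool_pos"]).round(4),"turn",(A.inv()*B).as_rotvec().round(3))
E
python3 go.py .38 .14 .26 1.449; python3 go.py .602 -.215 .2 1.449
```

```text
neck top [ 0.601  -0.2098] [ 0.6063 -0.2076]
flange [ 0.602  -0.2128] [ 0.6084 -0.2052]
seat [0.5818 0.0064] [0.5871 0.0132]
spindle top [0.5816 0.0112] [0.5925 0.0184]
black [ 0.7343 -0.2173] [ 0.7381 -0.2137]
bottleA [0.633  0.4477] [0.6364 0.4631]
bottleB [0.4713 0.4965] [0.4645 0.5107]
shift [-0.3249 -0.2829 -0.0335] turn [-1.000e-03  1.000e-03  1.406e+00]
shift [-0.6383 -0.5605  0.0268] turn [-1.000e-03  1.000e-03  1.406e+00]
```

Call:
arm_command(moves=[[[-0.05,-0.044,-0.03],[0,0,0.14],0.062],[[-0.09,-0.08,-0.034],[0,0,0.28],0.062],[[-0.13,-0.115,-0.034],[0,0,0.42],0.062],[[-0.17,-0.15,-0.034],[0,0,0.56],0.062],[[-0.21,-0.185,-0.034],[0,0,0.7],0.062]], squeeze=15)

```text
time: 0.6
tool_pos: [0.2792, 0.2947, 0.2605]
tool_rot: [3.141, -0.0, 2.15]
contact_force: [1.0, -0.2, -0.0]
opening: 0.0624
grip_force: 0.0
```

```bash
python3 go.py .604 -.211 .2 1.449
```

```text
shift [-0.601  -0.0048  0.0605] turn [ 0.    -0.     0.701]
```

Call:
arm_command(moves=[[[-0.045,0,0],[0,0,0.14],0.062],[[-0.09,0,0],[0,0,0.28],0.062],[[-0.135,0,0],[0,0,0.42],0.062],[[-0.18,0,0],[0,0,0.56],0.062],[[-0.225,0,0],[0,0,0.7],0.062]])

```text
time: 1.1
tool_pos: [0.4033, 0.107, 0.2603]
tool_rot: [-3.141, -0.0, 1.449]
contact_force: [1.3, 1.7, -0.7]
opening: 0.0621
grip_force: 0.0
```

```bash
python3 go.py .604 -.211 .2 1.449
```

```text
shift [-0.2912  0.2379  0.0602] turn [-0. -0. -0.]
```

Call:
arm_command(moves=[[[-0.036,0.03,0],[0,0,0],0.062],[[-0.073,0.06,0],[0,0,0],0.062],[[-0.11,0.09,0],[0,0,0],0.062],[[-0.146,0.12,0],[0,0,0],0.062],[[-0.18,0.147,0],[0,0,0],0.062]])

```text
time: 1.6
tool_pos: [0.5287, -0.0891, 0.26]
tool_rot: [-3.141, -0.0, 1.454]
contact_force: [-0.2, 0.6, -0.0]
opening: 0.0622
grip_force: 0.0
```

Call:
arm_command(moves=[[[-0.036,0.03,0],[0,0,0],0.062],[[-0.073,0.06,0],[0,0,0],0.062],[[-0.111,0.091,0.03],[0,0,0],0.062],[[-0.111,0.091,0.07],[0,0,0],0.062],[[-0.111,0.091,0.1],[0,0,0],0.062]])

```text
time: 2.1
tool_pos: [0.6048, -0.2093, 0.1564]
tool_rot: [-3.138, -0.001, 1.453]
contact_force: [0.5, 0.8, 0.4]
opening: 0.062
grip_force: 0.0
```

```bash
python3 - <<'E'
from h import *
a=robot.read_camera("scene")[:,:,::-1];b=robot.read_camera("top")[:,:,::-1];cv2.imwrite("pics/s2.png",a);cv2.imwrite("pics/t2.png",b)
s=robot.observe();print(s["tool_pos"],s["tool_rot"],s["contact_force"])
print(proj("scene",s["tool_pos"]),proj("top",s["tool_pos"]))
o=np.hstack([cv2.resize(a[120:270,190:290],None,fx=4,fy=4,interpolation=2),cv2.resize(b[180:330,390:490],None,fx=4,fy=4,interpolation=2)])
cv2.imwrite("pics/c2.png",o)
E
python3 go.py .604 -.211 .035 1.449
```

```text
[ 0.6027098  -0.20704381  0.15462377] [-3.13098927 -0.00377394  1.45394742] [0.31083203 0.23372092 0.55157545]
[267.42237726 151.36354164] [443.68843264 238.0751624 ]
shift [-0.0042  0.003   0.1196] turn [-0.011 -0.004  0.005]
```

View pics/c2.png

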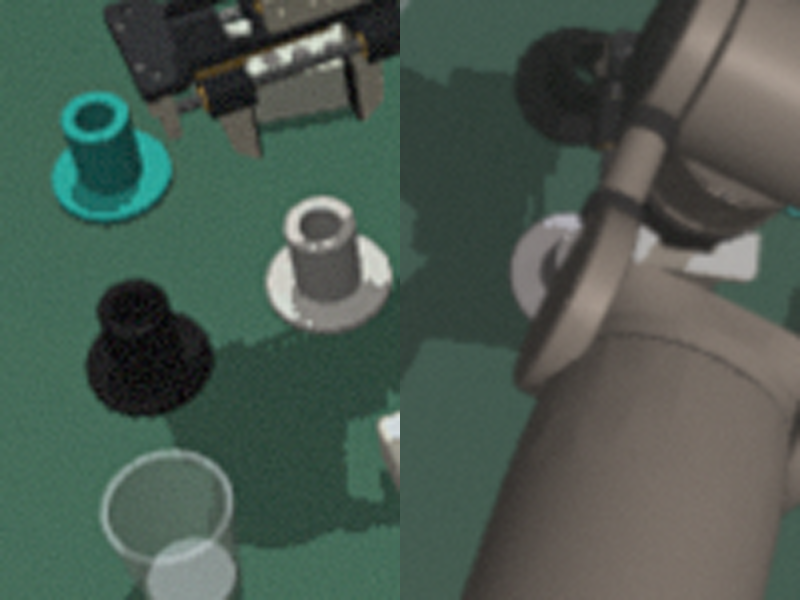

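Call:
arm_command(moves=[[[-0.001,0.001,0.03],[0,0,0],0.062],[[-0.001,0.001,0.065],[0,0,0],0.062],[[-0.001,0.001,0.1],[0,0,0],0.062],[[-0.001,0.001,0.125],[0,0,0],0.062],[[-0.001,0.001,0.137],[0,0,0],0.062]])

```text
time: 2.7
tool_pos: [0.6062, -0.2085, 0.0228]
tool_rot: [-3.14, -0.001, 1.455]
contact_force: [0.7, 0.3, -0.2]
opening: 0.0617
grip_force: 0.0
```

Call:
arm_command(moves=[[[0,0,0],[0,0,0],0.062],[[0,0,0],[0,0,0],0.045],[[0,0,0],[0,0,0],0.04],[[0,0,0],[0,0,0],0.038],[[0,0,0],[0,0,0],0.036]], squeeze=15)

```text
time: 3.2
tool_pos: [0.6073, -0.2094, 0.0253]
tool_rot: [3.139, 0.001, 1.455]
contact_force: [-1.5, 0.3, 6.7]
opening: 0.0455
grip_force: 15.0
```

Call:
arm_command(moves=[[[0,0,-0.01],[0,0,0],0.036],[[0,0,-0.03],[0,0,0],0.036],[[0,0,-0.06],[0,0,0],0.036],[[0,0,-0.095],[0,0,0],0.036],[[0,0,-0.12],[0,0,0],0.036]], squeeze=25)

```text
time: 3.7
tool_pos: [0.6068, -0.2091, 0.1463]
tool_rot: [3.139, 0.001, 1.455]
contact_force: [0.6, 0.6, -2.7]
opening: 0.0454
grip_force: 25.0
```

```bash
python3 go.py .584 .010 .145 1.449; python3 -c "
from cell import robot
s=robot.observe();print(s['tool_pos'],s['tool_rot'],s['contact_force'],s['opening'],s['grip_force'])"
```

```text
shift [ 0.215  -0.0481  0.001 ] turn [0.002 0.001 0.006]
[ 0.60682868 -0.20911955  0.1462627 ] [3.13941129e+00 5.52780439e-04 1.45472268e+00] [ 0.62123464  0.58652488 -2.71758499] 0.0454079965167347 24.998547323048115
```

Call:
arm_command(moves=[[[0.045,-0.01,0],[0,0,0],0.036],[[0.09,-0.02,0],[0,0,0],0.036],[[0.135,-0.03,0],[0,0,0],0.036],[[0.18,-0.039,0],[0,0,0],0.036],[[0.215,-0.045,0],[0,0,0],0.036]])

```text
time: 4.2
tool_pos: [0.5858, 0.0124, 0.1441]
tool_rot: [-3.141, -0.001, 1.456]
contact_force: [0.9, -0.7, -2.9]
opening: 0.0454
grip_force: 25.0
```

Call:
arm_command(moves=[[[0,0,0],[0,0,0],0.036],[[0,0,0],[0,0,0],0.036],[[0,0,0],[0,0,0],0.036],[[0,0,0],[0,0,0],0.036],[[0,0,0],[0,0,0],0.036]])

```text
time: 4.7
tool_pos: [0.5867, 0.0086, 0.1434]
tool_rot: [-3.142, -0.0, 1.453]
contact_force: [-0.1, -0.4, -1.9]
opening: 0.0452
grip_force: 25.0
```

Run:
```python
from h import *
a=robot.read_camera("scene")[:,:,::-1];b=robot.read_camera("top")[:,:,::-1];cv2.imwrite("pics/s3.png",a);cv2.imwrite("pics/t3.png",b)
s=robot.observe();print(s["tool_pos"],s["tool_rot"],s["contact_force"],s["opening"])
o=np.hstack([cv2.resize(a[160:280,260:360],None,fx=5,fy=5,interpolation=2),cv2.resize(b[190:310,310:370],None,fx=5,fy=5,interpolation=2)])
cv2.imwrite("pics/c3.png",o)
```

```text
[0.58664119 0.00896908 0.14338258] [-3.14147537e+00 -7.27865772e-05  1.45344908e+00] [ 0.79323567 -0.12255105 -2.26989182] 0.045229137167454816
```

View pics/c3.png

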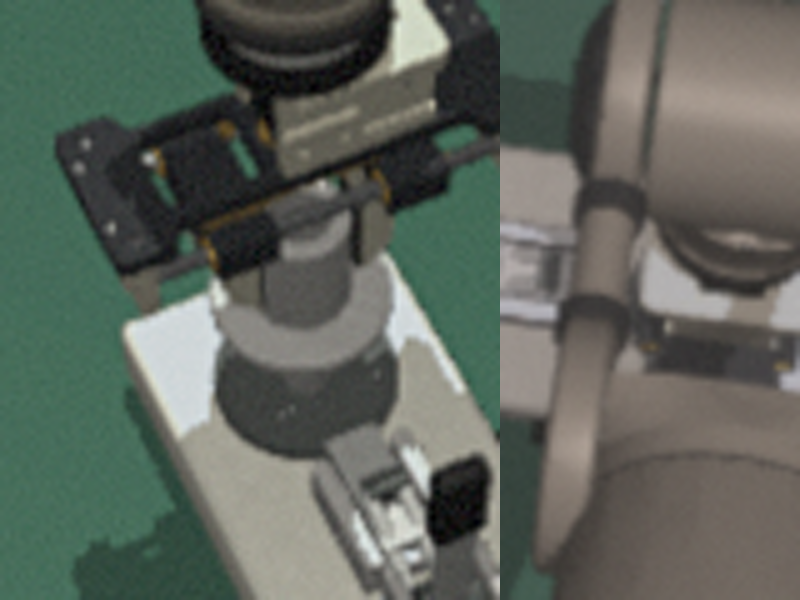

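The view shows the head hanging over the seat. The flange edge spans crop columns 215–392 with its bottom at row 370; the seat spans 216–398 with its bottom at row 458. I'll compare the two axes in this same view.

Run:
```python
from h import *
a=cv2.imread("pics/s3.png");b0=cv2.imread("pics/scene0.png")
g=cv2.cvtColor(a,6).astype(int);g0=cv2.cvtColor(b0,6).astype(int)
u=np.array([.506,.862])
f=lambda c,r:(260+c/5,160+r/5)
for zf in(.117,.120):
  F=ray("scene",f(303,370),zf)[:2]-.042*u; print("flange by bottom",F.round(4))
S=ray("scene",f(307,458),.056)[:2]-.045*u; print("seat by bottom",S.round(4))
# seat by mask in first picture (scene and top): dark grey
for n in("scene","top"):
    im=cv2.imread(f"pics/{n}0.png");h=cv2.cvtColor(im,cv2.COLOR_BGR2HSV)
    m=((h[:,:,1]<60)&(h[:,:,2]<115)).astype(np.uint8)
    p=(321,245) if n=="scene" else (352,262)
    k,l,st,c=cv2.connectedComponentsWithStats(m,connectivity=4);i=l[p[1],p[0]]
    P=np.argwhere(l==i)[:,::-1];W=np.array([ray(n,q,.056)[:2] for q in P],np.float32)
    print(n,st[i],cv2.minEnclosingCircle(W))
print([[ (c,g[r,c]) for c in range(298,346,1)] for r in ()])
for X in ([.5867,.009,.119],[.5867,.009,.056]): print(proj("scene",np.array(X)).round(1))
# spindle columns, rows 226..234 of first pic
for r in (226,228,230,233,236): print(r,g0[r,308:334].tolist())
t0=cv2.cvtColor(cv2.imread("pics/top0.png"),6)
for r in range(242,256,2): print(r,t0[r,338:366].tolist())
```

```text
flange by bottom [0.5857 0.0065]
flange by bottom [0.5867 0.0081]
seat by bottom [0.5888 0.0132]
scene [303 220  36  32 888] ((0.589209794998169, 0.012411111034452915), 0.04508008807897568)
top [336 234  33  34 884] ((0.5837400555610657, 0.007752749603241682), 0.044074926525354385)
[]
[320.3 219. ]
[320.7 233.7]
226 [91, 94, 94, 94, 96, 95, 96, 90, 86, 107, 99, 93, 95, 94, 94, 98, 104, 90, 88, 96, 92, 95, 93, 95, 94, 92]
228 [99, 98, 94, 91, 97, 97, 96, 87, 85, 94, 104, 109, 107, 109, 107, 104, 91, 79, 87, 96, 97, 94, 95, 95, 97, 98]
230 [91, 99, 94, 94, 93, 93, 90, 88, 77, 74, 81, 89, 90, 86, 83, 78, 71, 76, 90, 100, 99, 96, 96, 97, 96, 98]
233 [92, 95, 94, 93, 97, 98, 96, 94, 80, 73, 80, 79, 78, 80, 75, 74, 68, 67, 85, 98, 95, 96, 97, 94, 95, 91]
236 [95, 96, 92, 98, 94, 96, 97, 88, 62, 69, 80, 76, 75, 74, 74, 71, 73, 76, 95, 97, 98, 93, 95, 97, 94, 95]
242 [100, 92, 95, 93, 95, 94, 94, 95, 94, 95, 91, 92, 92, 90, 92, 93, 95, 93, 93, 94, 93, 94, 93, 94, 94, 92, 92, 94]
244 [95, 94, 92, 93, 95, 93, 94, 94, 88, 87, 77, 72, 71, 82, 83, 86, 90, 90, 90, 95, 95, 92, 91, 94, 94, 93, 93, 94]
246 [93, 90, 93, 94, 96, 92, 95, 92, 79, 70, 75, 78, 88, 89, 80, 75, 82, 95, 95, 91, 94, 93, 93, 95, 95, 95, 96, 96]
248 [96, 94, 92, 94, 94, 95, 94, 91, 79, 75, 74, 83, 91, 94, 79, 70, 73, 90, 101, 92, 92, 95, 96, 93, 94, 96, 95, 95]
250 [94, 94, 91, 94, 96, 96, 95, 92, 80, 71, 71, 75, 90, 93, 85, 77, 79, 99, 100, 93, 91, 92, 95, 95, 95, 95, 95, 95]
252 [94, 95, 92, 94, 95, 95, 97, 95, 94, 82, 73, 70, 75, 82, 90, 91, 91, 87, 86, 92, 93, 93, 93, 96, 95, 97, 96, 95]
254 [94, 93, 93, 96, 96, 98, 95, 97, 95, 95, 90, 85, 82, 79, 79, 80, 83, 84, 91, 95, 95, 95, 96, 95, 94, 96, 98, 96]
```

Call:
arm_command(moves=[[[0.003,0.001,0],[0,0,0],0.036],[[0.003,0.001,0.01],[0,0,0],0.036],[[0.003,0.001,0.02],[0,0,0],0.036],[[0.003,0.001,0.025],[0,0,0],0.036],[[0.003,0.001,0.03],[0,0,0],0.036]])

```text
time: 5.3
tool_pos: [0.5874, 0.0122, 0.1125]
tool_rot: [-3.14, 0.001, 1.455]
contact_force: [-1.8, -3.8, -1.0]
opening: 0.0453
grip_force: 25.0
```

```bash
python3 -c "
from cell import robot
s=robot.observe();print(s['tool_pos'],s['tool_rot'],s['contact_force'],s['torque'])"
```

```text
[0.58737169 0.01219295 0.1125238 ] [-3.13993675e+00  1.07658624e-03  1.45515845e+00] [-1.81141395 -3.81613943 -0.9997315 ] [-0.7739948   0.45425757 -0.07500361]
```

Call:
arm_command(moves=[[[-0.002,-0.001,0],[0,0,0],0.036],[[-0.002,-0.001,0],[0,0,0],0.036],[[-0.002,-0.001,0.004],[0,0,0],0.036],[[-0.002,-0.001,0.008],[0,0,0],0.036],[[-0.002,-0.001,0.01],[0,0,0],0.036]])

```text
time: 5.8
tool_pos: [0.5865, 0.0109, 0.103]
tool_rot: [-3.141, -0.0, 1.455]
contact_force: [0.9, -0.3, -2.0]
opening: 0.0451
grip_force: 25.0
```

Call:
arm_command(moves=[[[0,0,0.005],[0,0,0],0.036],[[0,0,0.01],[0,0,0],0.036],[[0,0,0.015],[0,0,0],0.036],[[0,0,0.018],[0,0,0],0.036],[[0,0,0.019],[0,0,0],0.036]])

```text
time: 6.3
tool_pos: [0.5865, 0.0108, 0.0839]
tool_rot: [-3.141, -0.0, 1.455]
contact_force: [1.0, 0.9, -2.0]
opening: 0.045
grip_force: 25.0
```

Call:
arm_command(moves=[[[0,0,0.001],[0,0,0],0.036],[[0,0,0.002],[0,0,0],0.036],[[0,0,0.003],[0,0,0],0.036],[[0,0,0.004],[0,0,0],0.036],[[0,0,0.004],[0,0,0],0.036]])

```text
time: 6.8
tool_pos: [0.5869, 0.0108, 0.0813]
tool_rot: [3.141, -0.0, 1.455]
contact_force: [-2.4, 0.4, 3.5]
opening: 0.0451
grip_force: 25.0
```

Call:
arm_command(moves=[[[0,0,0.004],[0,0,0],0.036],[[0,0,0.003],[0,0,0],0.05],[[0,0,0.0],[0,0,0],0.062],[[0,0,0],[0,0,0],0.062],[[0,0,0],[0,0,0],0.062]])

```text
time: 7.3
tool_pos: [0.5869, 0.0107, 0.0804]
tool_rot: [3.141, -0.0, 1.455]
contact_force: [0.0, 0.1, 0.0]
opening: 0.0616
grip_force: 0.0
```

Call:
arm_command(moves=[[[0,0,-0.01],[0,0,0],0.062],[[0,0,-0.035],[0,0,0],0.062],[[0,0,-0.07],[0,0,0],0.062],[[0,0,-0.11],[0,0,0],0.062],[[0,0,-0.14],[0,0,0],0.062]])

```text
time: 7.8
tool_pos: [0.5872, 0.0107, 0.2236]
tool_rot: [3.139, -0.0, 1.455]
contact_force: [0.8, -0.9, -0.2]
opening: 0.0621
grip_force: 0.0
```

Run:
```python
from h import *
a=robot.read_camera("scene")[:,:,::-1];cv2.imwrite("pics/s4.png",a)
s=robot.observe();print(s["tool_pos"],s["tool_rot"],s["contact_force"],s["opening"])
cv2.imwrite("pics/c4.png",cv2.resize(a[160:300,260:410],None,fx=4,fy=4,interpolation=2))
# expected head-top centre when seated, lever geometry
c=np.array([.5865,.0105]);y=np.array([.12,.993])
for nm,d,z in(("headtop",0,.121),("flange",0,.064),("pivot",.15,.082),("lever end",.15,.199)):
    X=np.r_[c+d*y,z];print(nm,X.round(4),((proj("scene",X)-[260,160])*4).round(0))
```

```text
[0.58920178 0.01057252 0.22864855] [ 3.13074140e+00 -1.70186964e-04  1.45489451e+00] [ 0.59922245 -0.65295888  3.4841798 ] 0.06248649613056156
headtop [0.5865 0.0105 0.121 ] [243. 236.]
flange [0.5865 0.0105 0.064 ] [244. 289.]
pivot [0.6045 0.1594 0.082 ] [360. 480.]
lever end [0.6045 0.1594 0.199 ] [369. 374.]
```

View pics/c4.png

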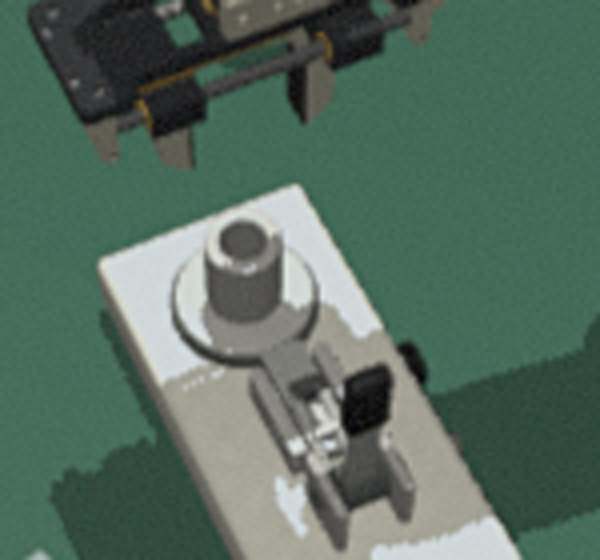

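The head sits on the seat, with its neck ring at crop (243,242) where it is predicted and the flange flush. The lever is upright with its paddle at (367,372). Next I close the fingers and go behind the lever.

Call:
arm_command(moves=[[[0.035,-0.002,0.0],[0,0,0],0.02],[[0.07,-0.002,0.02],[0,0,0],0.0],[[0.1,-0.002,0.045],[0,0,0],0.0],[[0.1,-0.002,0.045],[0,0,0],0.0],[[0.1,-0.002,0.045],[0,0,0],0.0]], squeeze=10)

```text
time: 8.35
tool_pos: [0.5961, 0.1107, 0.1753]
tool_rot: [-3.141, 0.001, 1.456]
contact_force: [-0.6, -0.5, 0.8]
opening: 0.0266
grip_force: 0.0
```

Call:
arm_command(moves=[[[0,0,0],[0,0,0],0.0],[[0,0,0],[0,0,0],0.0],[[0,0,0],[0,0,0],0.0],[[0,0,0],[0,0,0],0.0],[[0,0,0],[0,0,0],0.0]])

```text
time: 8.85
tool_pos: [0.5964, 0.11, 0.1757]
tool_rot: [3.141, -0.0, 1.454]
contact_force: [-0.3, -0.6, 0.3]
opening: 0.0007
grip_force: 0.0
```

Call:
arm_command(moves=[[[0.02,0.002,0],[0,0,0],0.0],[[0.034,0.002,0],[0,0,0],0.0],[[0.048,0.002,0],[0,0,0],0.0],[[0.06,0.002,0.001],[0,0,0],0.0],[[0.07,0.002,0.004],[0,0,0],0.0]])

```text
time: 9.35
tool_pos: [0.6064, 0.1791, 0.1712]
tool_rot: [-3.141, 0.003, 1.455]
contact_force: [-0.3, -8.4, 0.7]
opening: 0.0005
grip_force: 3.7
```

Call:
arm_command(moves=[[[0.011,0,0.003],[0,0,0],0.0],[[0.022,0,0.009],[0,0,0],0.0],[[0.032,0,0.016],[0,0,0],0.0],[[0.04,0,0.024],[0,0,0],0.0],[[0.047,0,0.033],[0,0,0],0.0]])

```text
time: 9.85
tool_pos: [0.6119, 0.2275, 0.1381]
tool_rot: [3.141, -0.001, 1.455]
contact_force: [-0.5, -0.4, 0.2]
opening: 0.0005
grip_force: 0.0
```

Call:
arm_command(moves=[[[0.004,0,0.006],[0,0,0],0.0],[[0.007,0,0.012],[0,0,0],0.0],[[0.01,0,0.019],[0,0,0],0.0],[[0.013,0,0.026],[0,0,0],0.0],[[0.013,0,0.03],[0,0,0],0.0]])

```text
time: 10.35
tool_pos: [0.6131, 0.2395, 0.1076]
tool_rot: [-3.141, 0.0, 1.455]
contact_force: [-0.2, 0.5, -1.3]
opening: 0.0004
grip_force: 0.0
```

Force has gone, so the lever has probably snapped. I'll retreat up and back, then look.

Call:
arm_command(moves=[[[0,0,-0.04],[0,0,0],0.0],[[-0.0,0,-0.08],[0,0,0],0.0],[[-0.03,-0.03,-0.11],[0,0,0],0.0],[[-0.05,-0.07,-0.12],[0,0,0],0.0],[[-0.06,-0.11,-0.12],[0,0,0],0.0]])

```text
time: 10.85
tool_pos: [0.4968, 0.191, 0.2304]
tool_rot: [3.137, -0.001, 1.453]
contact_force: [0.2, 0.3, 0.2]
opening: 0.0007
grip_force: 0.0
```

Call:
arm_command(moves=[[[0,0,0],[0,0,0],0.0],[[0,0,0],[0,0,0],0.0],[[0,0,0],[0,0,0],0.0],[[0,0,0],[0,0,0],0.0],[[0,0,0],[0,0,0],0.0]])

```text
time: 11.35
tool_pos: [0.4979, 0.1925, 0.228]
tool_rot: [-3.141, 0.0, 1.455]
contact_force: [0.1, -0.2, -0.4]
opening: 0.0004
grip_force: 0.0
```

Run:
```python
from h import *
a=robot.read_camera("scene")[:,:,::-1];cv2.imwrite("pics/s5.png",a)
b=robot.read_camera("top")[:,:,::-1]
o=np.zeros((600,800,3),np.uint8);o[:400]=cv2.resize(a[150:350,200:600],(800,400),interpolation=2);o[400:]=cv2.resize(b[140:340,0:640],(640,200))[:, :] if 0 else cv2.copyMakeBorder(b[140:340],0,0,0,160,0)
cv2.imwrite("pics/c5.png",o)
c=np.array([.6045,.1594]);d=.117*np.sin(1.5)
X=np.r_[c+d*np.array([.12,.993]),.082+.117*np.cos(1.5)]
print(((proj("scene",X)-[200,150])*2).round())
```

```text
[352. 349.]
```

View pics/c5.png

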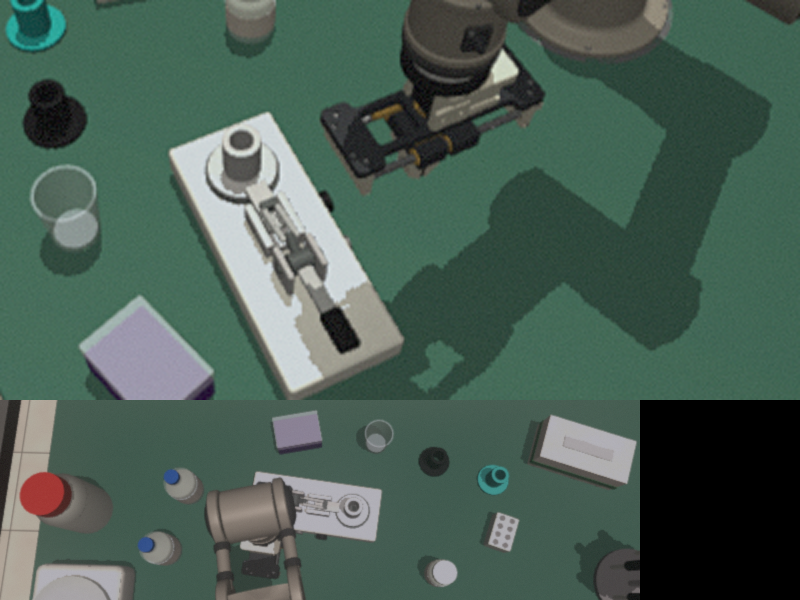

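The lever lies closed, with its paddle end at crop (347,350) against a predicted (352,349). The bolt is over the flange of the seated head, the bystanders are unmoved, and the robot is clear of everything.

```bash
python3 -c "
from cell import robot
print(robot.hand_in())"
```

```text
the job is handed in; nothing more can be done
None
```

The aluminium head is seated flat on the spindle, the lever is snapped closed with the bolt over the flange, and the job was handed in at about 11.5 s with the robot clear; no verdict was returned.

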